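Third hand on a check-valve bonnet

TASK

Put the loose bonnet (the metal cover plate with the hexagon head) onto the check valve so that its two dowel holes go over the valve's two dowel pins, then push it straight down against the valve spring until its flange is flush with the valve's top face, and keep it there with a steady downward push of 10 to 20 newtons so that a workmate can put in the four screws. The job finishes while you are still holding it down like that: do not let go, because the spring would lift it again. Be gentle (never press with more than 35 newtons) and leave the spanner, the roll of tape and the tape measure where they are.

Things in the scene. Friction and masses are not known exactly. Their poses are not given: they have to be found in the camera images.
- bonnet_hex (a point): centre of the hexagon head of the loose grey metal bonnet (0.28 kg, lying flat, head up), 34 mm above its underside; grip here. Head 36 mm across flats, 20 to 47 mm above the underside; two flats face its x axis, the others are turned by 60 degrees. Below it a neck at most 48 mm across and the flange, 70 mm (x) by 100 mm (y), 12 mm thick. z is up. Half a turn about z fits as well.
- bonnet_hole_a (a point): mouth, on the flange's underside, of the first dowel hole: 10 mm in diameter, right through, 36 mm from the bonnet's centre along its +y. The four smaller holes (7 mm) near the corners are for the screws.
- bonnet_hole_b (a point): mouth of the second dowel hole, the same, 36 mm along -y
- valve_face (a point): centre of the check valve's flat level top face, 90 mm above the table, 70 mm (x) by 100 mm (y) like the flange; z is up. Grey metal body, black gasket, brass threaded pipe ends along its x (83 mm out), on a 120 x 176 mm wooden pad; fixed. With the bonnet home its underside lies on this face: bonnet_hex is 34 mm above this point and the y axes are parallel.
- pin_a (a point): tip of the first dowel pin: steel, 8 mm in diameter, round-nosed, standing 15 mm up from the valve's face at y = +36 mm
- pin_b (a point): tip of the second dowel pin, the same, at y = -36 mm
- spring (a joint): the valve's coil spring with a flat steel cap 27 mm across in the middle of the valve's face; m of compression. 0 = free, the cap 6 mm above the face; 0.006 = cap level with the face, bonnet home. It pushes up with about 4 N at 0 and 12 N at 0.006, more than the bonnet's weight, so the bonnet alone does not go home.
- spanner_17: bystander: combination spanner lying flat, 35 x 184 x 7 mm; origin under its centre, length along its y
- tape_measure: bystander: tape measure standing on its base, 36 x 77 x 62 mm; origin under its centre
- tape_2: bystander: small roll of black tape lying flat, 53 mm across, 19 mm tall; origin under its centre

How it is judged (in metres and radians):
On the way, in this order (a step that is already met when the one before it is completed fails the run):
1. the bonnet has been lifted off the table (height (world z) of bonnet_hex above 0.075 m), for 0.1 s.
2. the dowel pins have entered the bonnet's holes (z of bonnet_hex in the frame of valve_face below 0.046 m and horizontal distance between bonnet_hex and valve_face below 0.003 m and angle between the y axis of bonnet_hex and the y axis of valve_face, either way round below 0.08 rad).
At the end, for the whole second after the job is handed in: At the end the robot still holds the bonnet on both dowel pins (centre within 3 mm, turned under 0.07 rad, level within 0.05 rad), its flange within 1.5 mm of the valve face, and presses so that the force between bonnet and valve (push plus its own weight) stays between 10.5 and 25 N (horizontal distance between bonnet_hex and valve_face below 0.003 m and angle between the y axis of bonnet_hex and the y axis of valve_face, either way round below 0.07 rad and angle between bonnet_hex's own z axis and vertical below 0.05 rad and z of bonnet_hex in the frame of valve_face below 0.0355 m and value of joint spring above 0.0045 m and contact force between bonnet and valve between 10.5 and 25 N and contact force between any of the fingers, the arm and bonnet above 4 N); the arm keeps its last pose, push and grip.
It fails at once if the bonnet is forced onto the valve with more than 42 N (contact force between bonnet and valve above 42 N).
It fails at once if the spanner is disturbed (distance of spanner_17 from where it was at the start of the episode above 0.02 m).
It fails at once if the tape measure is disturbed (distance of tape_measure from where it was at the start of the episode above 0.02 m).
It fails at once if the roll of tape is disturbed (distance of tape_2 from where it was at the start of the episode above 0.02 m).
It also fails if it takes over 51 s, if anything falls off the work surface, if the arm or the gripper's body presses on something with over 40 N, if the wrist force passes 120 N, or if a joint passes its speed limit or range.

ROBOT

A 6-joint arm with a two-finger parallel gripper is mounted at the origin on a cart in front of the work surface, level with it; the furniture and walls round the work are solid. World frame = base frame: x ahead of the robot, y to its left, z up, the work surface at z = 0. Lengths are in mm, angles in rad, forces in N, time in s.
With the tool pointing down it reaches from about 325 to 900 mm from the base axis. Payload 3.5 kg.
Tool frame: the origin (TCP) lies at the very end of the fingers, on their centre line; the grasp point (between the pads) lies 19 mm behind it; z points along the fingers, x is the direction in which the jaws open and shut, and the axes are right-handed (so a half turn about z gives the same grasp; the last joint's range is limited). The gripper opens to 85 mm and grips with 20 to 120 N. Pads are 22 mm wide; open, the fingers measure 114 mm over their backs; the gripper's body (76 mm by 85 mm) begins 54 mm behind the grasp point. The pads swing forward as they close: fully open they stand 13 mm farther back than shut.
Start: joints at [-1.378, 0.276, -0.026, 1.268, 0, 1.467], TCP at [182.179, -597.857, 202.513] pointing down, gripper open.
Joint ranges: [-3.12, 3.12], [-0.85, 1.88], [-1.08, 1.24], [-1.95, 2.15], [-1.57, 1.53], [-3.14, 3.14]. Speed limits (rad/s): [2.57, 2.57, 3.14, 3.14, 3.14, 3.14].

INTERFACE

Orientations are given as a unit quaternion [w, x, y, z].
In Python, from workcell import * gives the robot as it stands. The module is installed in compiled form; this text tells all that it offers. Calls block until the motion is done:
- goto(position, orientation): joint-space move of the TCP to a pose.
- movel(position, velocity=150, rot=None): straight line of the TCP; rot=None keeps the orientation; velocity is the mean speed in mm/s.
- move_joints(angles): joint-space move.
- gripper_to(opening, newtons=None): finger opening in mm; newtons is the grip in N (None keeps the last); returns when the fingers have stopped.
- hold(seconds).
- solve_ik(position, orientation): joint angles nearest the present ones, or None.
- grab_frame(name): name is "scene" or "top" or "wrist"; returns the picture (400x640x3 uint8, red, green, blue); there is no depth.
- camera_info(name): a dict with "camera_matrix" (3x3 intrinsics, pixels), "rvec" (rotation vector, rad) and "tvec" (3), from world to camera coordinates, as OpenCV has them; the wrist camera has in their place "mount" (4x4, takes a point from camera to tool coordinates, whose origin is the TCP and whose axes are the tool frame's). Camera axes: x right, y down, z forward; pixel columns grow to the right and rows downward; lengths in mm; the calibration is good to about 2 mm. The wrist camera is an equidistant fisheye: a pixel r from the principal point sees the ray r / f radians off the axis. A picture is of the moment at which its call begins: read the wrist's pose just before it. camera_info takes no time and is no camera call.
A pose or a line that the arm cannot do raises IKError and nothing moves.
- job_done(): hands the job in, once; it reports no verdict.
Readings, each from a call of its own:
- current_time(): time.
- current_q(): joint angles.
- current_qvel(): joint speeds.
- current_joint_efforts(): joint torques, N m.
- current_tool_pos(): TCP position.
- current_ee_rot(): TCP orientation.
- current_contact_force(): force on the tool from outside, world axes, zero at the start.
- current_ft_torque(): the same for the moment, N m.
- current_grip_width(): finger opening in mm.
Only numpy, scipy, OpenCV 4.12 (cv2) and the standard library are available. Lean on these libraries where they do the work, as an engineer would, in place of code of your own. Each camera call takes 0.05 s, during which the arm holds its last target.

## Working session

There is one attempt and no reset: what is moved stays moved. The work goes in short steps, each a Python script; the robot and the scene stay as the last script left them, time stands still between calls to the robot, and variables do not carry over. Pictures are saved under pics/ and viewed, and the job is handed in when it is done.

```bash
ls; mkdir -p pics
python3 - <<'E'
from workcell import *
import cv2, numpy as np
for n in ["scene","top","wrist"]:
    cv2.imwrite(f"pics/{n}0.png", grab_frame(n)[:,:,::-1]); print(n,camera_info(n))
print(current_time(),current_tool_pos(),current_ee_rot(),current_grip_width(),current_contact_force())
E
```

```text
pics
scene {'camera_matrix': array([[516.92478479,   0.        , 329.63258428],
       [  0.        , 516.92478479, 202.48283218],
       [  0.        ,   0.        ,   1.        ]]), 'rvec': array([ 0.87192721, -2.60533783,  0.94188914]), 'tvec': array([ 524.66388126,  270.96447903, 1027.28764729])}
top {'camera_matrix': array([[433.71453947,   0.        , 320.9627295 ],
       [  0.        , 433.71453947, 198.86449132],
       [  0.        ,   0.        ,   1.        ]]), 'rvec': array([ 2.20681934, -2.19539692,  0.08746246]), 'tvec': array([  83.89030965,  604.94245282, 1139.50770436])}
wrist {'camera_matrix': array([[309.70691629,   0.        , 320.49835583],
       [  0.        , 309.70691629, 203.49849874],
       [  0.        ,   0.        ,   1.        ]]), 'mount': array([[ 9.99999941e-01, -3.20647228e-04,  1.20010230e-04,
        -1.42832506e+00],
       [ 2.78070099e-04,  9.65154909e-01,  2.61679048e-01,
        -6.54636038e+01],
       [-1.99735124e-04, -2.61679000e-01,  9.65154942e-01,
        -1.71402167e+02],
       [ 0.00000000e+00,  0.00000000e+00,  0.00000000e+00,
         1.00000000e+00]])}
0.15 [ 182.04678309 -597.17790644  201.59245405] [-6.11844638e-04  8.03589267e-01 -5.95183548e-01 -6.78560769e-04] 85.42338991318644 [ 0.35787758 -0.07599752 -0.12424848]
```

View pics/scene0.png

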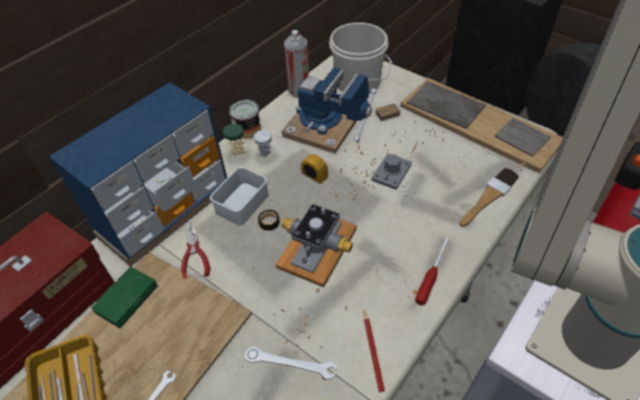

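View pics/top0.png

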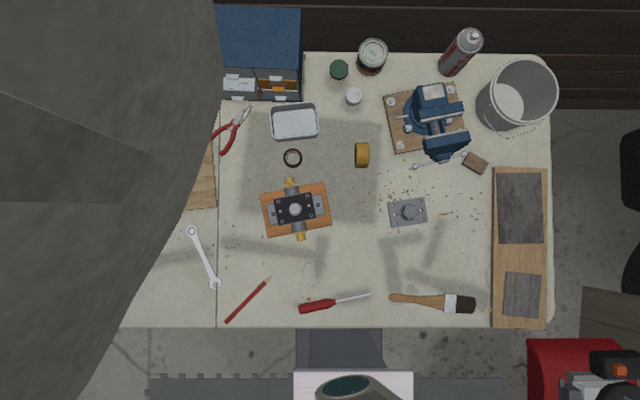

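View pics/wrist0.png

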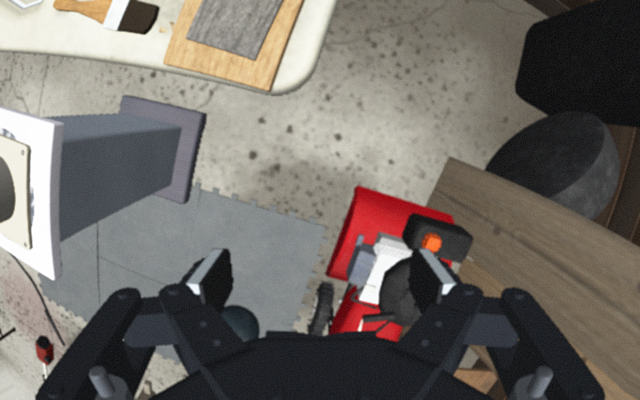

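The scene and top views show the bonnet at about (408,211) in the top view and the valve at about (295,209), with its pipe ends up and down in the image. The tape measure is at (362,155), the tape roll at (292,157) and the spanner at (203,258). I'll get rough positions first, then look with the wrist camera.

```bash
cat > h.py <<'E'
from workcell import *
import cv2, numpy as np
from scipy.spatial.transform import Rotation as R
def cam(n):
    c=camera_info(n); return c["camera_matrix"],R.from_rotvec(np.ravel(c["rvec"])).as_matrix(),np.ravel(c["tvec"])
def ray(n,uv):
    K,Rm,t=cam(n); d=np.linalg.inv(K)@[uv[0],uv[1],1.]
    return -Rm.T@t, Rm.T@d/np.linalg.norm(d)
def onplane(o,d,z): return o+d*(z-o[2])/d[2]
def rq(q): return R.from_quat([q[1],q[2],q[3],q[0]])
def wpose():
    T=np.eye(4); T[:3,:3]=rq(current_ee_rot()).as_matrix(); T[:3,3]=current_tool_pos()
    return T
def wray(T,uv):
    c=camera_info("wrist");K=c["camera_matrix"];M=T@c["mount"]
    x=(uv[0]-K[0,2])/K[0,0]; y=(uv[1]-K[1,2])/K[1,1]; th=np.hypot(x,y)
    s=np.sin(th)/th if th>1e-9 else 1
    return M[:3,3], M[:3,:3]@np.array([x*s,y*s,np.cos(th)])
def wproj(T,P):
    c=camera_info("wrist");K=c["camera_matrix"];M=T@c["mount"]
    p=M[:3,:3].T@(np.asarray(P)-M[:3,3]); r=np.hypot(p[0],p[1]); th=np.arctan2(r,p[2])
    return np.array([K[0,2]+K[0,0]*th*p[0]/r, K[1,2]+K[1,1]*th*p[1]/r])
def tri(rays):
    A=np.zeros((3,3));b=np.zeros(3)
    for o,d in rays:
        P=np.eye(3)-np.outer(d,d);A+=P;b+=P@o
    X=np.linalg.solve(A,b)
    return X,[float(np.linalg.norm((np.eye(3)-np.outer(d,d))@(X-o))) for o,d in rays]
def down(phi): # tool pointing down, tool x along world angle phi; returns wxyz
    x=np.array([np.cos(phi),np.sin(phi),0]);z=np.array([0,0,-1.]);m=np.c_[x,np.cross(z,x),z]
    q=R.from_matrix(m).as_quat(); return [q[3],q[0],q[1],q[2]]
def save(n,img): cv2.imwrite(f"pics/{n}.png",img[:,:,::-1])
E
python3 - <<'E'
from h import *
for nm,uv,z in [("bonnet hex top",(407.5,211),47),("valve cap",(295,209),96),("pipe1",(291,182),55),("pipe2",(300,236),55),("tape",(292,157),19),("meas",(362,155),62),("sp1",(192,231),7),("sp2",(215,284),7)]:
    print(nm,onplane(*ray("top",uv),z).round(0))
for nm,uv,z in [("bonnet hex top",(392,160),47),("valve cap",(317,222),96)]:
    print(nm,onplane(*ray("scene",uv),z).round(0))
# crops
im=cv2.imread("pics/top0.png")[140:260,240:440]
cv2.imwrite("pics/topc.png",cv2.resize(im,None,fx=4,fy=4,interpolation=cv2.INTER_CUBIC))
E
```

```text
bonnet hex top [ 572. -138.   47.]
valve cap [574. 153.  96.]
pipe1 [645. 165.  55.]
pipe2 [507. 141.  55.]
tape [716. 165.  19.]
meas [716. -18.  62.]
sp1 [517. 430.   7.]
sp2 [378. 366.   7.]
bonnet hex top [ 571. -142.   47.]
valve cap [575. 153.  96.]
```

View pics/topc.png

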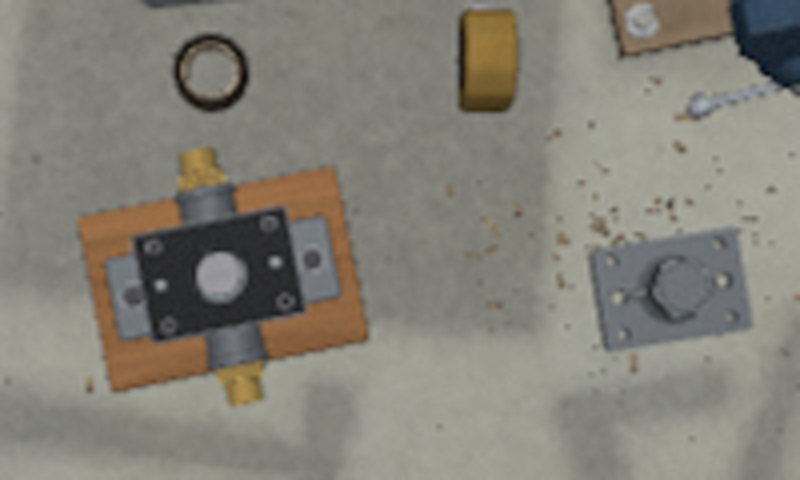

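The rough positions agree across the two cameras: bonnet about (572,-140), valve about (574,153), and both have x turned about 8–10° from world x. Next are wrist views of the bonnet from two places.

Run:
```python
from h import *
import pickle
phi=np.radians(9)
for p in [(572,-140,35),(574,153,125),(574,153,190),(530,-170,130)]:
    print([None if (s:=solve_ik(p,down(f))) is None else np.round(s,2) for f in (phi,phi+np.pi)])
q=down(phi)
goto((520,-175,150),q)
print(current_time())
V=[]
hold(0.3)
T=wpose(); V.append((T,grab_frame("wrist"))); save("b1",V[-1][1])
movel((620,-165,150),velocity=200); hold(0.3)
T=wpose(); V.append((T,grab_frame("wrist"))); save("b2",V[-1][1])
pickle.dump(V,open("bv.pkl","wb"))
print(current_time(),current_q())
```

```text
[array([-0.35,  0.35, -0.31,  0.92,  0.  ,  1.06]), array([-0.35,  0.35, -0.31,  0.92,  0.  , -2.08])]
[array([ 0.15,  0.27, -0.2 ,  1.1 ,  0.  ,  1.57]), array([ 0.15,  0.27, -0.2 ,  1.1 ,  0.  , -1.58])]
[array([ 0.15,  0.23, -0.11,  1.23,  0.  ,  1.57]), array([ 0.15,  0.23, -0.11,  1.23,  0.  , -1.58])]
[array([-0.43,  0.21, -0.28,  1.09,  0.  ,  0.99]), array([-0.43,  0.21, -0.28,  1.09,  0.  , -2.15])]
2.1167
3.4667 [-3.61334811e-01  3.34133217e-01 -6.05399460e-02  1.17610259e+00
 -3.72064981e-05  1.05286255e+00]
```

View pics/b1.png

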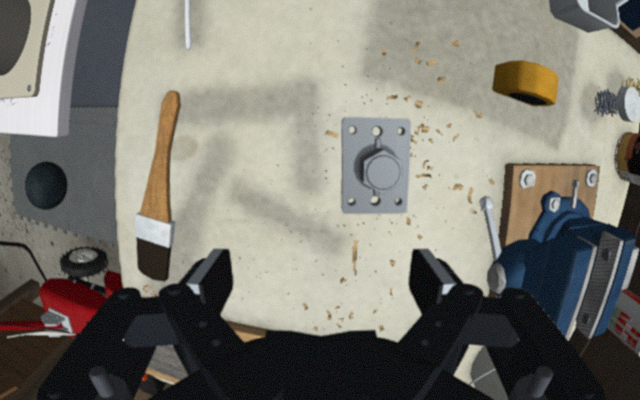

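View pics/b2.png

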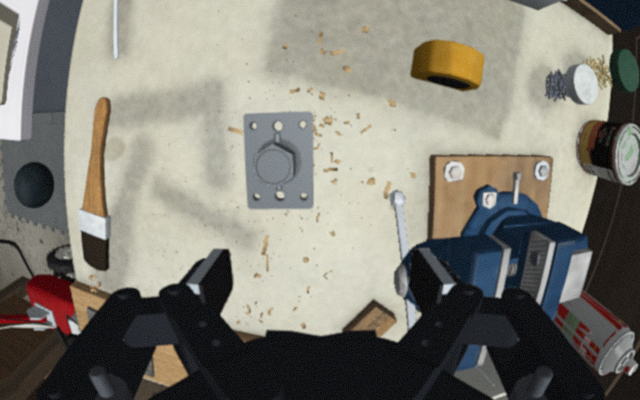

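Both views show the bonnet. Its flange is near (375,165) in b1 and (279,160) in b2, with the dowel holes as the larger bright spots at (376,131)/(376,201) and (279,126)/(280,196). I'll locate the holes and head top subpixel.

```bash
cat > holes.py <<'E'
from h import *
def centroid(g,uv,r=6,bright=True):
    # background-subtracted intensity centroid, iterated; background = ring median
    u,v=uv
    h,w=g.shape
    Y,X=np.mgrid[0:h,0:w]
    for _ in range(8):
        d=np.hypot(X-u,Y-v); m=d<r; ring=(d>=r)&(d<r+2)
        b=np.median(g[ring]); wt=(g-b) if bright else (b-g)
        wt=np.clip(wt-0.25*wt[m].max(),0,None)*m
        u,v=(wt*X).sum()/wt.sum(),(wt*Y).sum()/wt.sum()
    return np.array([u,v])
E
python3 - <<'E'
from holes import *
import pickle
V=pickle.load(open("bv.pkl","rb"))
g=[cv2.cvtColor(i,cv2.COLOR_RGB2GRAY).astype(float) for _,i in V]
S=[[(376,131),(376,201)],[(279,126),(280,196)]]
corn=[[(351,131),(400,131),(351,201),(400,201)],[(253,126),(305,126),(256,196),(304,196)]]
H=[]
for k in (0,1):
    a=[centroid(g[k],s) for s in S[k]]+[centroid(g[k],s,5) for s in corn[k]]; H.append(a); print(np.round(a,1).tolist())
    im=V[k][1][90:240,220:430].copy(); im=cv2.resize(im,None,fx=3.6,fy=3.6,interpolation=cv2.INTER_CUBIC)
    for p in a: cv2.circle(im,tuple(int(x) for x in ((p-[220,90]+.5)*3.6)),3,(255,0,0),-1)
    save(f"bc{k}",im)
P=[]
for i in range(6):
    X,e=tri([wray(V[k][0],H[k][i]) for k in (0,1)]); P.append(X); print(X.round(1),np.round(e,2), [onplane(*wray(V[k][0],H[k][i]),12).round(1).tolist() for k in (0,1)])
P=np.array(P); d=P[0]-P[1]; print("dist",np.linalg.norm(d),"mid",(P[0]+P[1])/2, P[2:].mean(0),"yaw",np.degrees(np.arctan2(-d[0],d[1])))
E
```

```text
[[375.5, 130.9], [373.7, 198.9], [351.2, 129.3], [398.9, 130.4], [350.5, 199.8], [396.6, 199.2]]
[[278.2, 125.5], [280.1, 194.2], [254.2, 125.3], [302.5, 123.9], [257.1, 195.2], [303.3, 194.6]]
[ 565.7 -109.     4.3] [0.04 0.04] [[564.3, -109.1, 12.0], [566.7, -108.7, 12.0]]
[ 577.3 -180.2    4.3] [0.03 0.03] [[575.6, -178.5, 12.0], [578.0, -178.3, 12.0]]
[ 540.7 -111.9    4.1] [0.04 0.04] [[539.9, -111.8, 12.0], [542.4, -111.6, 12.0]]
[ 590.1 -103.9    4.2] [0.01 0.01] [[588.1, -104.0, 12.0], [590.5, -103.7, 12.0]]
[ 552.7 -185.1    4.4] [0.04 0.04] [[551.7, -183.3, 12.0], [554.1, -183.1, 12.0]]
[ 601.8 -176.3    5.9] [0.15 0.15] [[599.9, -174.9, 12.0], [601.9, -175.0, 12.0]]
dist 72.14921940095135 mid [ 571.45866615 -144.63547495    4.30801401] [ 571.32112097 -144.30779291    4.64714397] yaw 9.25371386651168
```

View pics/bc0.png

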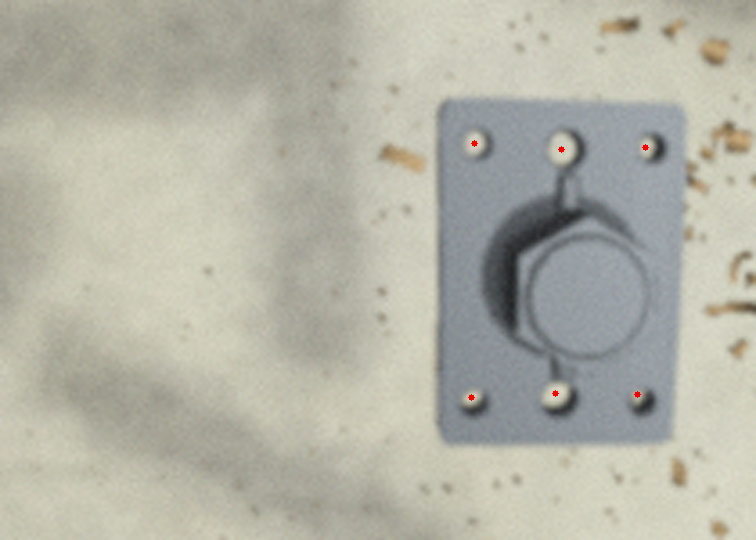

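View pics/bc1.png

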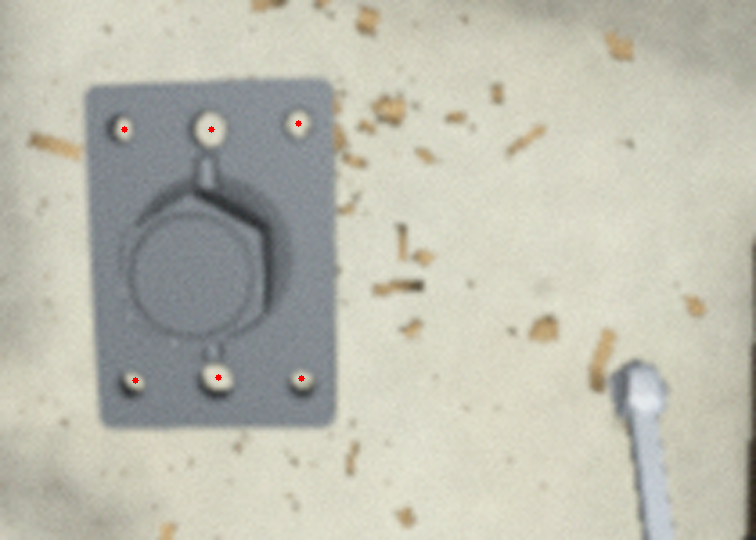

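Hole spacing comes out at 72.1 mm (should be 72), yaw is 9.25°, and the centre is (571.4,-144.5). The bright spots are seen through the holes, so the 4–6 mm height is plausible. I'll check the head-top height, then take the same two views over the valve so camera errors cancel.

Run:
```python
from holes import *
import pickle
V=pickle.load(open("bv.pkl","rb"))
print("head top",tri([wray(V[0][0],(382.8,172)),wray(V[1][0],(272.8,165.6))]))
q=down(np.radians(9.25))
V=[]
movel((620,118,240),velocity=300,rot=q) ; hold(0.4)
T=wpose(); V.append((T,grab_frame("wrist"))); save("v1",V[-1][1])
movel((520,118,240),velocity=200); hold(0.4)
T=wpose(); V.append((T,grab_frame("wrist"))); save("v2",V[-1][1])
pickle.dump(V,open("vv.pkl","wb"))
print(current_time(),current_tool_pos())
for k in (0,1):
    save(f"vc{k}",cv2.resize(V[k][1][80:250,(200,300)[k]:(400,500)[k]],None,fx=3.5,fy=3.5,interpolation=cv2.INTER_CUBIC))
```

```text
head top (array([ 571.43862558, -144.26405618,   46.91233807]), [0.2617914973931029, 0.26179149739315805])
6.1583 [520.34464896 117.95950769 239.8156155 ]
```

View pics/vc0.png

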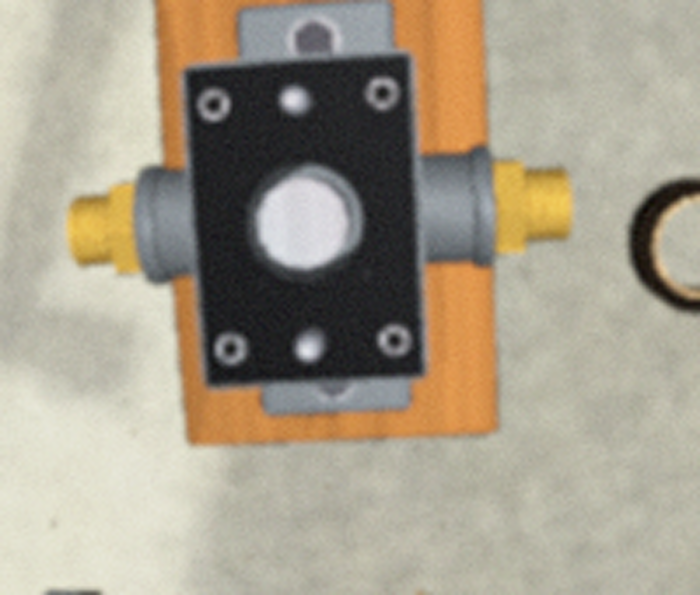

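View pics/vc1.png

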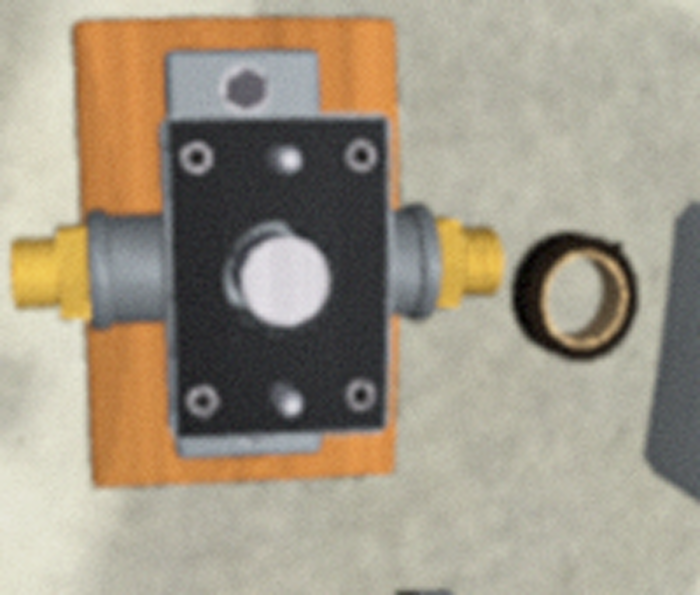

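The head-top height checks out (46.9, expected 47). The pictures show the black gasket with four screw rings, the pin tips at (294,98)/(309,347) in vc0 and (289,159)/(290,402) in vc1, and the bright cap in the middle. I'll measure the rings, gasket outline, cap and pins.

Run:
```python
from holes import *
import pickle
V=pickle.load(open("vv.pkl","rb"))
rings=[[(213,104),(382,93),(231,348),(394,341)],[(197,157),(361,155),(203,401),(361,395)]]
pins=[[(295,99),(310,346)],[(289,158),(290,402)]]
cap=[(303,222),(285,280)]
off=[np.array([200,80]),np.array([300,80])]
g=[cv2.cvtColor(i,cv2.COLOR_RGB2GRAY).astype(float) for _,i in V]
H=[];capc=[]
for k in (0,1):
    f=lambda p: (np.array(p)+.5)/3.5-.5+off[k]
    H.append([centroid(g[k],f(p),6) for p in rings[k]]+[centroid(g[k],f(p),5) for p in pins[k]])
    # cap: bright disk contour
    u,v=f(cap[k]); m=((g[k]>175)*255).astype(np.uint8)
    n,l,s,c=cv2.connectedComponentsWithStats(m); i=l[int(round(v)),int(round(u))]; capc.append(c[i]); print("cap area",s[i][cv2.CC_STAT_AREA],c[i])
    im=V[k][1].copy(); o=off[k]; im=cv2.resize(im[o[1]:o[1]+170,o[0]:o[0]+200],None,fx=3.5,fy=3.5,interpolation=cv2.INTER_CUBIC)
    for p in H[k]+[capc[k]]: cv2.circle(im,tuple(int(x) for x in ((p-o+.5)*3.5)),2,(255,0,0),-1)
    save(f"vd{k}",im)
P=[]
for i in range(6):
    X,e=tri([wray(V[k][0],H[k][i]) for k in (0,1)]); P.append(X); print(X.round(1),np.round(e,2))
P=np.array(P)
c=P[:4].mean(0); print("ring mean",c.round(2))
print("cap",tri([wray(V[k][0],capc[k]) for k in (0,1)]))
y=(P[0]+P[1]-P[2]-P[3])/2; x=(P[1]+P[3]-P[0]-P[2])/2
print("len",np.linalg.norm(y),np.linalg.norm(x),"yaw",np.degrees(np.arctan2(-y[0],y[1])),np.degrees(np.arctan2(x[1],x[0])))
d=P[4]-P[5]; print("pins",(P[4]+P[5])/2,np.linalg.norm(d),np.degrees(np.arctan2(-d[0],d[1])))
# on-plane single view
for k in (0,1):
  Q=np.array([onplane(*wray(V[k][0],H[k][i]),90) for i in range(4)]); print(k,Q.mean(0))
  Q=np.array([onplane(*wray(V[k][0],H[k][i]),104) for i in (4,5)]); print(k,Q.mean(0),np.linalg.norm(Q[0]-Q[1]))
```

```text
cap area 498 [286.02409639 143.29116466]
cap area 456 [381.0504386 159.8004386]
[545.1 187.3  89.6] [0.1 0.1]
[593.8 197.7  91.1] [0.15 0.15]
[560.  115.   89.4] [0.23 0.23]
[608.8 125.4  90.3] [0.03 0.03]
[570.1 191.6 102.3] [0.06 0.06]
[584.6 121.1 102.1] [0.04 0.04]
ring mean [576.93 156.33  90.12]
cap (array([577.03851569, 156.2614638 ,  94.69588535]), [0.06886518316223682, 0.06886518316227049])
len 73.79280723489079 49.87026655744032 yaw 11.647122494907602 12.056178176396871
pins [577.36676145 156.38070291 102.19843561] 72.01472091030153 11.661333594201952
0 [576.95789063 156.30349974  90.        ]
0 [577.54624022 156.54764911 104.        ] 71.48041729112147
1 [576.99319228 156.40810088  90.        ]
1 [576.96625675 156.56257337 104.        ] 71.66290259635085
```

```bash
python3 -c "
import cv2,numpy as np
cv2.imwrite('pics/vdd.png',cv2.resize(np.hstack([cv2.imread('pics/vd0.png')[:,:500],cv2.imread('pics/vd1.png')[:,100:500]]),(800,529)))"
```

```text
(no output)
```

View pics/vdd.png

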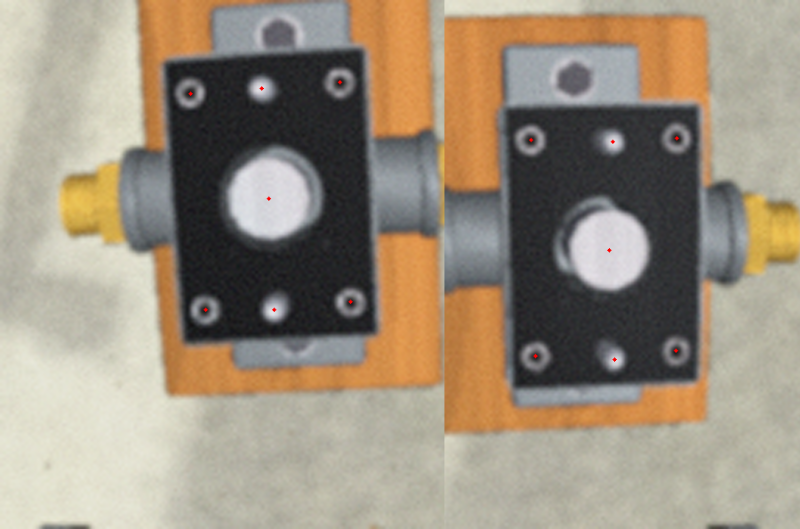

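Valve centre is (577.0,156.3), face z 90.1, and yaw is 11.7°. The rings, cap and pins all agree, and the pin spacing is 72.0 mm. Now I'll grasp the bonnet.

Run:
```python
from h import *
import pickle
q=down(np.radians(9.25))
B=np.array([571.4,-144.4])
movel((*B,130),velocity=280,rot=q)
gripper_to(62,80)
movel((*B,60),velocity=100); hold(0.1)
movel((*B,16),velocity=60); hold(0.3)
print(current_tool_pos(),current_contact_force())
gripper_to(30,80); hold(0.3)
print(current_tool_pos(),current_grip_width(),current_contact_force(),current_time())
G=current_tool_pos()
movel((B[0],B[1],40),velocity=60)
hold(0.2)
print(current_tool_pos(),current_grip_width(),current_contact_force(),current_time())
save("g1",grab_frame("wrist"));save("g1s",grab_frame("scene")[100:300,250:500])
```

```text
[ 571.74266653 -144.49829673   16.42340832] [-0.74858072 -0.19669457  0.18383414]
[ 571.63927535 -144.43093731   16.7239476 ] 31.42884240545286 [-2.15027178  0.17142678  6.14033136] 10.55
[ 570.96029763 -144.24709084   39.53302879] 31.350038727508426 [-0.53268944  0.40967516 -2.50382108] 11.3
```

View pics/g1.png

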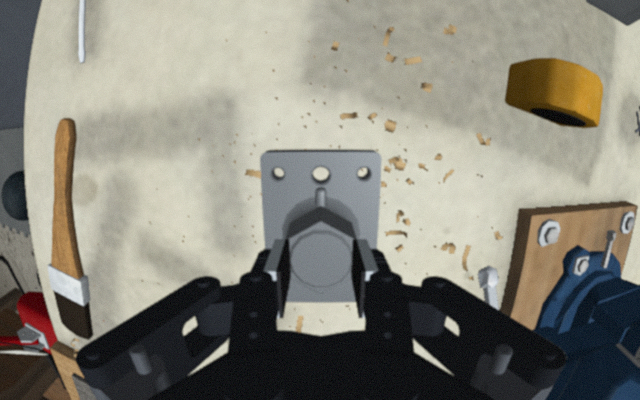

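View pics/g1s.png

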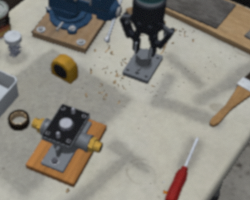

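The bonnet is held and lifted; the force reading of -2.5 N matches its weight. The far row of holes shows at (279,173), (321,173) and (363,173), and the head circle at about (320,258). I'll compare where they should sit for a centred, level grip.

Run:
```python
from holes import *
im=cv2.imread("pics/g1.png"); g=cv2.cvtColor(im,cv2.COLOR_BGR2GRAY).astype(float)
T=np.eye(4)
for dz in (16.5,14.5): 
  print(dz,"hole mid",wproj(T,(0,-36,dz-6)),"corners",wproj(T,(-25,-36.9,dz-6)),wproj(T,(25,-36.9,dz-6)),"head",wproj(T,(0,0,dz-47)),"edge",wproj(T,(-35,-50,dz-12)),wproj(T,(35,-50,dz-12)))
print("seen",[centroid(g,p,r).round(1).tolist() for p,r in (((321,173),10),((279,173),7),((363,173),7))])
cv2.imwrite("pics/g1c.png",cv2.resize(im[130:330,220:420],None,fx=3,fy=3,interpolation=cv2.INTER_CUBIC))
```

```text
16.5 hole mid [321.88330871 174.42868431] corners [280.06906998 173.12174268] [363.65366097 173.12775212] head [322.13407349 259.66682133] edge [261.0711519  152.66700774] [382.70619857 152.69804082]
14.5 hole mid [321.89702273 175.00512538] corners [279.63839321 173.68312056] [364.11035126 173.6890339 ] head [322.15236858 261.39755094] edge [260.4136793  153.02518307] [383.39051829 153.05679106]
seen [[320.3, 173.0], [278.8, 171.7], [362.0, 171.8]]
```

View pics/g1c.png

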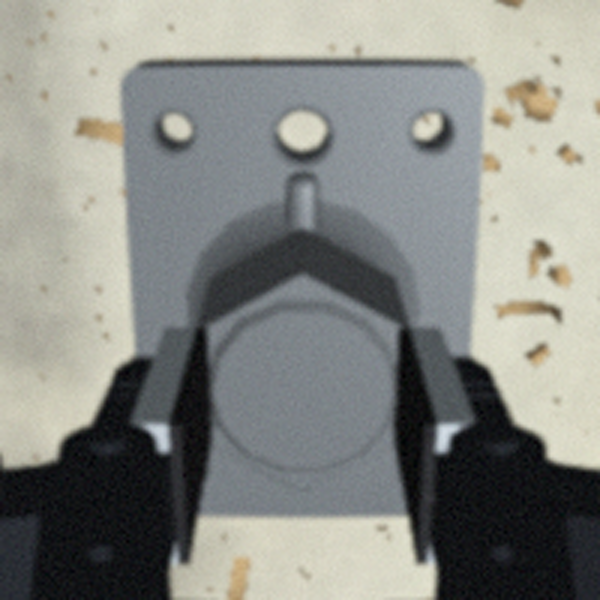

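The grip is slightly offset in the camera's terms, about 0.9 mm each way, with no yaw. I'll use that difference so mount errors cancel, and hover just above the pins.

Run:
```python
from h import *
phi=np.radians(11.7); q=down(phi)
R2=np.array([[np.cos(phi),np.sin(phi)],[np.sin(phi),-np.cos(phi)]])
tgt=np.array([577.0,156.35])-R2@np.array([-0.9,-0.9]); print(tgt)
movel((571.4,-144.4,165),velocity=150)
movel((*tgt,165),velocity=200,rot=q)
hold(0.2)
movel((*tgt,128),velocity=80); hold(0.4)
print(current_tool_pos(),current_contact_force(),current_grip_width(),current_time())
im=grab_frame("wrist"); save("h1",im); save("h1c",cv2.resize(im[130:330,220:420],None,fx=3,fy=3,interpolation=cv2.INTER_CUBIC))
s=grab_frame("scene");save("h1s",cv2.resize(s[160:290,260:380],None,fx=4.5,fy=4.5,interpolation=cv2.INTER_CUBIC))
```

```text
[578.0638091  155.65120804]
[578.36001103 155.67382118 128.41960486] [-0.03818221 -0.30876606 -2.14491102] 31.284659719182915 15.2417
```

View pics/h1c.png

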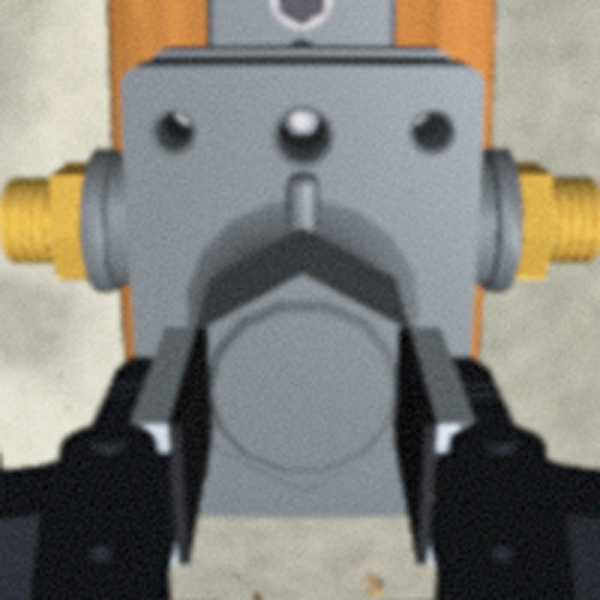

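View pics/h1s.png

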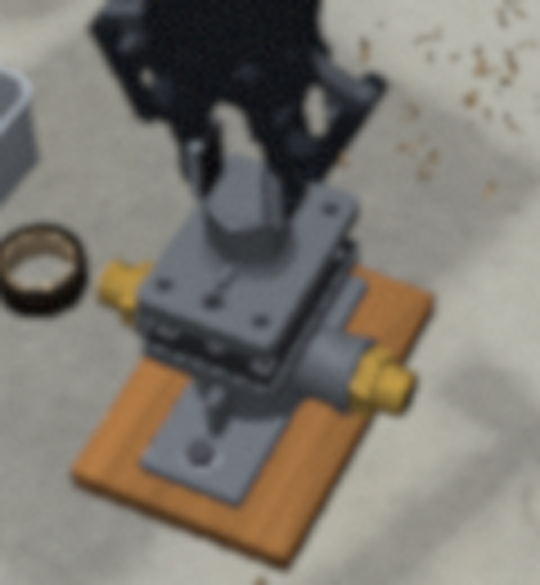

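Dowel pin a shows through its hole at (301,123) in the crop, centred sideways with the hole at (304,133). I'll check the fore-aft offset by projection.

Run:
```python
from holes import *
T=np.eye(4)
for yy in (-38,-37,-36): print(yy,"hole top",wproj(T,(-.9,yy-.9,4.5)).round(2),"hole bot",wproj(T,(-.9,yy-.9,16.5)).round(2),"pin tip",wproj(T,(-.9,yy-.9,23.4)).round(2),wproj(T,(-.9,yy-.9,25)).round(2))
im=cv2.imread("pics/h1.png")
c=cv2.resize(im[155:195,295:350],None,fx=14,fy=14,interpolation=cv2.INTER_CUBIC); cv2.imwrite("pics/h1d.png",c)
g=cv2.cvtColor(im,cv2.COLOR_BGR2GRAY).astype(float); print(g[164:184,312:330].astype(int)); 
p=centroid(g,(320.5,170.5),5);print(p)
```

```text
-38 hole top [320.26 171.29] hole bot [320.29 168.16] pin tip [320.3  166.54] [320.3  166.17]
-37 hole top [320.26 173.01] hole bot [320.29 169.77] pin tip [320.3  168.09] [320.3  167.72]
-36 hole top [320.27 174.72] hole bot [320.29 171.38] pin tip [320.3  169.64] [320.3  169.26]
[[155 152 161 159 156 148 149 153 147 153 150 151 154 157 162 160 159 157]
 [148 152 151 150 146 144 132 135 136 132 135 140 145 149 152 162 157 158]
 [159 155 149 141 134 131 134 146 141 137 137 136 131 139 145 149 162 160]
 [152 145 140 127 124 145 166 176 179 172 168 151 139 123 129 137 148 155]
 [144 141 128 124 137 170 199 212 211 208 195 181 162 133 117 120 140 152]
 [138 124 112 121 152 192 213 226 224 221 212 194 174 141 106  97 116 138]
 [128 112 103 112 147 190 215 221 226 226 214 199 181 150  97  75  93 120]
 [118  94  75 106 141 178 210 221 223 217 214 190 169 134  76  52  77 104]
 [103  69  63  88 117 155 184 203 212 208 194 183 154 109  59  46  64  94]
 [101  60  42  54  93 129 153 176 176 180 173 150 123  73  43  37  56  88]
 [ 98  58  35  38  67  96 118 131 131 131 130 111  80  51  42  42  56  83]
 [ 94  66  41  37  42  57  61  74  76  69  71  58  40  34  36  47  62  84]
 [ 93  67  48  35  38  37  41  40  38  40  38  35  37  35  34  51  58  77]
 [100  78  59  47  41  34  41  33  37  38  35  33  39  43  49  51  58  87]
 [107  86  62  57  48  40  40  32  39  37  39  39  43  46  49  58  66  92]
 [120  96  74  61  57  51  51  47  44  47  43  46  48  52  58  70  89 101]
 [129 111  89  72  66  56  51  52  54  53  49  49  56  60  66  85  96 118]
 [137 125 107  93  73  61  62  52  55  56  58  59  66  76  79 102 110 138]
 [140 132 124 106  86  77  69  66  63  60  61  66  75  81 102 113 129 150]
 [147 144 136 116 113 102  96  80  79  80  86  83  94 106 119 132 145 151]]
[320.30118688 169.92134258]
```

View pics/h1d.png

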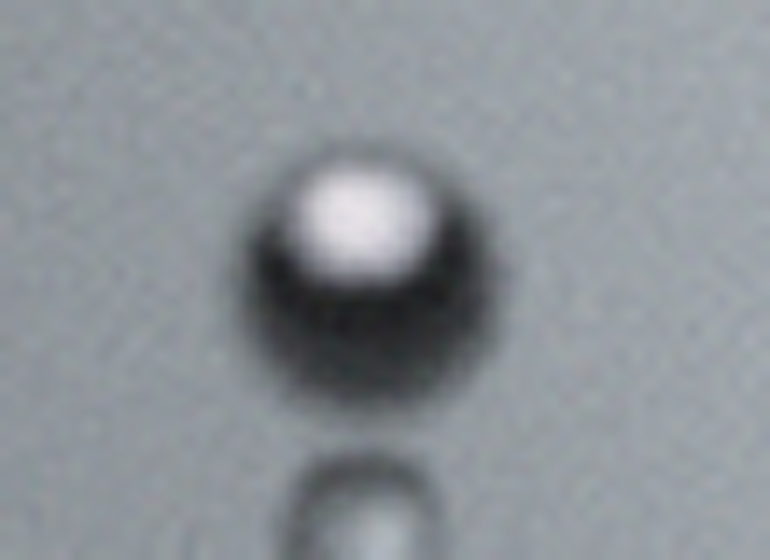

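Lateral mismatch is about 0.3–0.4 mm and fore-aft is under 0.6 mm, both inside the 1 mm clearance. I'll nudge by 0.3 mm and descend in guarded steps.

Run:
```python
from h import *
x,y=577.75,155.6
movel((x,y,126),velocity=30); hold(0.3)
f0=np.array(current_contact_force()); print(f0,current_tool_pos())
z=126
while z>113.6:
    z-=1.5 ; movel((x,y,z),velocity=30); hold(0.1)
    f=np.array(current_contact_force())-f0; print(round(z,1),np.round(current_tool_pos(),2),f.round(1),round(float(current_grip_width()),2))
    if f[2]>9 or np.hypot(*f[:2])>7: print("STOP"); break
print(current_time(), np.round(current_ft_torque(),2))
im=grab_frame("wrist"); save("d1c",cv2.resize(im[130:330,220:420],None,fx=3,fy=3,interpolation=cv2.INTER_CUBIC))
```

```text
[ 0.2530525   0.28422135 -2.32452184] [577.78536384 155.60277169 126.02360207]
124.5 [577.72 155.58 124.46] [-0.2 -0.2 -0.1] 31.03
123.0 [577.72 155.61 122.94] [ 0.4 -0.2 -0.2] 30.83
121.5 [577.71 155.6  121.46] [-0.1 -0.3  0. ] 31.64
120.0 [577.71 155.6  119.93] [-1.  -0.5  0.2] 31.06
118.5 [577.71 155.59 118.46] [ 0.8 -0.3  0.4] 31.0
117.0 [577.73 155.59 116.98] [-0.7 -1.  -0.6] 31.06
115.5 [577.72 155.6  115.47] [0.1 0.4 0.6] 31.23
114.0 [577.73 155.6  113.98] [-0.7 -0.3  0.5] 31.38
112.5 [578.11 155.8  112.97] [-0.1  2.   2.4] 31.07
19.0417 [0.18 0.01 0.01]
```

View pics/d1c.png

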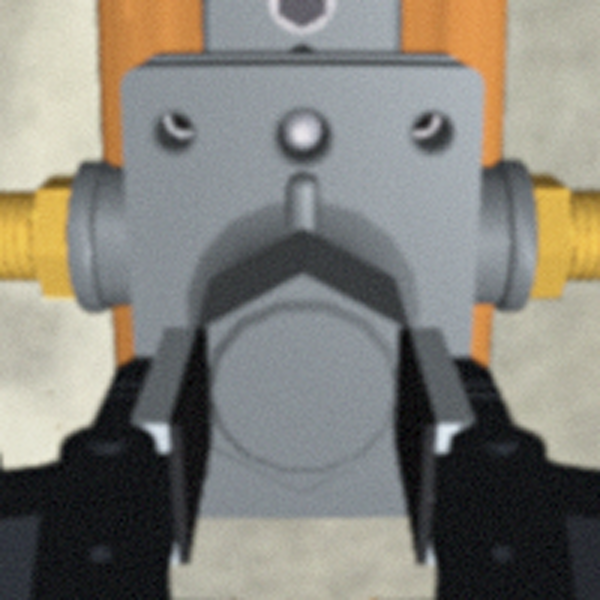

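Pin a now stands in the middle of its hole at (303,132), and the spring has just been met at TCP z 113. I'll press home in small steps while watching the force.

```bash
cat > press.py <<'E'
from h import *
def rd(n=6):
    F=[];P=[]
    for _ in range(n): hold(0.03); F.append(current_contact_force()); P.append(current_tool_pos())
    return np.mean(F,0)-np.array([.25,.28,-2.32]),np.mean(P,0),np.max(np.array(F)[:,2])+2.32
E
python3 - <<'E'
from press import *
x,y=577.75,155.6
z=112.5
while z>100:
    z-=0.8; movel((x,y,z),velocity=15)
    f,p,m=rd(); print(round(z,1),p.round(2),f.round(1),round(m,1),round(float(current_grip_width()),2))
    if f[2]>14.5 or m>22 or np.hypot(*f[:2])>8: print("STOP"); break
print(current_time(), np.round(current_ft_torque(),2))
E
```

```text
111.7 [578.11 155.78 112.09] [-0.7  1.1  4.7] 5.5 31.34
110.9 [578.09 155.72 111.15] [-0.2  1.1  6. ] 6.7 31.22
110.1 [578.06 155.71 110.33] [0.  1.1 6.9] 7.8 31.07
109.3 [578.07 155.74 109.62] [-0.   1.7  7.7] 8.3 31.08
108.5 [578.07 155.79 108.98] [-0.3  1.8  8.6] 9.3 30.69
107.7 [578.08 155.83 108.35] [-0.6  1.8  9.1] 9.6 31.14
106.9 [578.1  155.87 107.74] [-1.   2.1 10.2] 10.5 31.29
106.1 [578.1  155.95 107.13] [-2.   1.8 10.8] 11.6 31.14
105.3 [578.07 156.22 106.79] [-2.3  2.1 13.2] 13.6 31.05
104.5 [578.05 156.33 106.62] [-3.8  2.7 15.8] 16.1 31.04
STOP
23.5917 [0.59 0.71 0.01]
```

Force rises steeply once TCP z reaches about 106.7, which matches the predicted home height of 106.5–107. I'll relieve the small sideways load, trim the push and check.

Run:
```python
from press import *
for x,y,z in [(577.6,155.9,104.5),(577.4,156.1,104.2)]:
    movel((x,y,z),velocity=10); f,p,m=rd(10); print(x,y,z,p.round(2),f.round(1),round(m,1))
hold(0.8); f,p,m=rd(10); print(p.round(2),f.round(1),round(m,1),np.round(current_ft_torque(),2),current_grip_width(),current_time())
print("tool tilt",np.degrees(np.arccos(-rq(current_ee_rot()).as_matrix()[2,2])))
im=grab_frame("wrist"); save("e1c",cv2.resize(im[130:330,220:420],None,fx=3,fy=3,interpolation=cv2.INTER_CUBIC))
s=grab_frame("scene");save("e1s",cv2.resize(s[160:290,260:380],None,fx=4.5,fy=4.5,interpolation=cv2.INTER_CUBIC))
```

```text
577.6 155.9 104.5 [578.04 156.34 106.61] [-3.3  2.  15.7] 16.4
577.4 156.1 104.2 [578.05 156.35 106.59] [-3.4  1.2 16.7] 17.6
[578.05 156.34 106.59] [-3.4  1.2 16.6] 17.5 [0.35 0.7  0.02] 31.215244687208724 25.8917
tool tilt 0.11500257761508864
```

View pics/e1c.png

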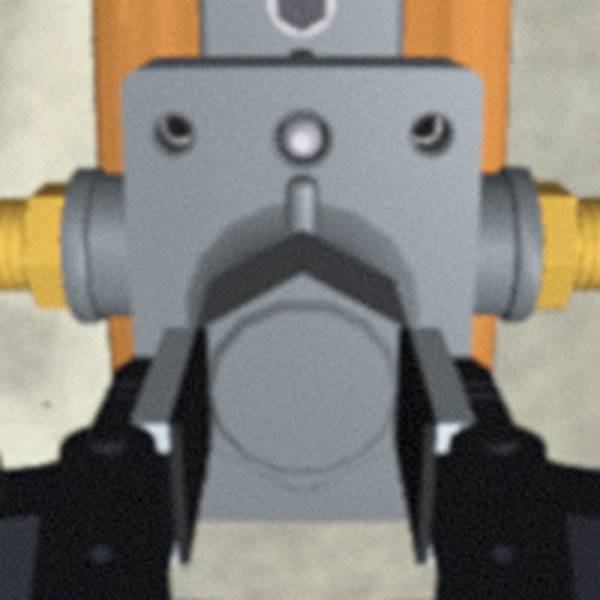

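View pics/e1s.png

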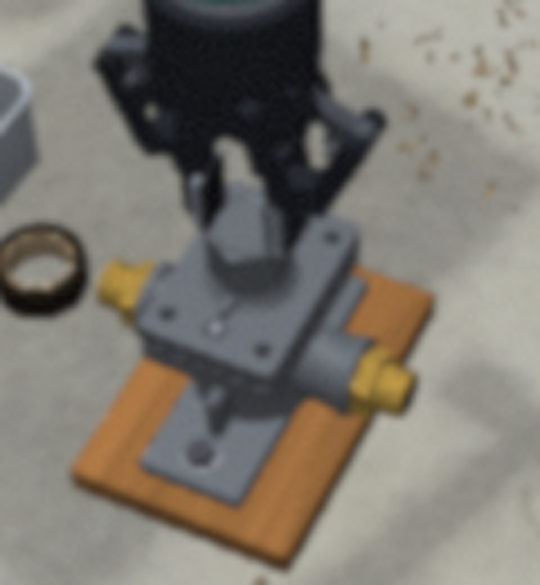

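The flange sits flush with no gap in the scene view, and pin a shows in its hole in both views. The force is steady at about 16.6 N, so I'm handing in.

Run:
```python
from press import *
f,p,m=rd(5); print(f.round(1),p.round(2))
job_done(); print(current_time())
```

```text
[-3.3  1.3 16.6] [578.04 156.34 106.59]
the job is handed in; nothing more can be done
the job is handed in; nothing more can be done
```

The bonnet is home on the valve and the arm was still holding it down when I handed the job in, at about 26 s of the 51 s allowed. No verdict was reported.

**What I did:** I measured the bonnet and valve from two wrist views each. I gripped the bonnet by its hexagon head, lifted it, checked over the valve that pin a lined up with its hole, and lowered it in force-checked steps.

**Last checks**
- **Force:** the bonnet pressed on the valve with a steady 16.6 N including its own weight, so the push itself is about 14 N. The highest reading was about 17.6 N.
- **Height:** the tool stopped at z 106.6 mm, against a predicted 106.5–107 mm for home. The force rose steeply there, and the scene view shows no gap under the flange.
- **Position and tilt:** pin a stands through its hole in both views, and the tool is tilted 0.1°. Pin b was hidden by the gripper and not seen directly.
- **Bystanders:** the robot's path stayed clear of the spanner, the tape roll and the tape measure. The tape roll looked unmoved; I did not re-measure any of the three at the end.

**What disagreed**
- The gripper read 31 mm on the 36 mm head. The grip was stable, so I took this as an offset in the reading.
- A side force of about 3.5 N remained while holding.
- The wrist camera disagreed with the tool position by about 0.9 mm, which I allowed for by measuring the bonnet and valve the same way.

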